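# Cull the bad frame rails and close the rack

## Task

Five frame rails lie side by side on the sloping rack under the thin tube lamp: pick out the two odd ones, the one that is too short and the one with a bite out of its edge, and put both in the grey offcut tub. Then set the loose wooden fence onto the two pegs at the front of the rack, pushed fully home. Leave the three good rails and the cork sanding block beside the pegs as they lie.

Things in the scene. Friction and masses are not known exactly. Their poses are not given: they have to be found in the camera images.
- rack: Fixed wood rack, 340 mm wide (y); origin on the table under its middle, z up. Deck rises 30 degrees towards +x: lower end x -85, 30 mm high, upper end x 79, 125 mm high. Rails lie up it about 70 mm apart, feet on a lip 10 mm tall. A tube lamp (16 mm thick) crosses above at x 4, height 259 mm, on rods at y +-166: it bars a tool pointing straight down; tool and rail square to the deck pass it.
- rack_seat (a point): Where the fence belongs: on top of the rack's level front strip (x -128 mm, 12 mm up in the rack's frame; the rack's axes), midway between the two upright steel pegs. Pegs at y -70 and +70 mm from here, 10 mm thick, 25 mm tall, tapered tips. The rack's lip starts 30 mm behind (+x); its top is 39 mm above the table.
- good_rail_1: A sound picture-frame rail of pale wood: straight bar 160 mm long, 30 mm wide, 24 mm thick, a thin bead along its upper face, lying on the rack. Origin: middle of its lower end, on the underside. x runs along the rail up the slope, y across it, z square off the deck. To be left where it lies.
- good_rail_2: A sound picture-frame rail of pale wood: straight bar 160 mm long, 30 mm wide, 24 mm thick, a thin bead along its upper face, lying on the rack. Origin: middle of its lower end, on the underside. x runs along the rail up the slope, y across it, z square off the deck. To be left where it lies.
- good_rail_3: A sound picture-frame rail of pale wood: straight bar 160 mm long, 30 mm wide, 24 mm thick, a thin bead along its upper face, lying on the rack. Origin: middle of its lower end, on the underside. x runs along the rail up the slope, y across it, z square off the deck. To be left where it lies.
- short_rail: A rail of the same pale wood, 30 mm wide and 24 mm thick, but only 115 mm long instead of 160. Lies on the rack in any place among the good ones. Origin (middle of lower end, underside) and axes as for a good rail.
- short_rail_mid (a point): Point on the short rail's underside at mid-length, 57.5 mm along its x from its lower end.
- bitten_rail: A rail of the same pale wood, 160 mm long, 30 mm wide and 24 mm thick, with a bite missing from its +y edge: from 12 to 57 mm from its lower end half of the width (15 mm) is gone through the whole thickness. The rest is full width. Lies on the rack in any place among the good ones. Origin (middle of lower end, underside) and axes as for a good rail.
- bitten_rail_mid (a point): Point on the bitten rail's underside at mid-length, 80 mm along its x from its lower end.
- tub: Grey open-topped plastic offcut tub on the table to one side of the rack, 260 mm (x) by 190 mm (y), 60 mm high, walls and floor 5 mm. Origin: centre of underside, z up. A dark wood scrap (30 x 70 x 16 mm) already lies in it near the -x end, its middle about 105 mm from the tub's centre.
- fence: Loose wooden fence standing on the table on the other side of the rack from the tub: bar 200 mm long (y), 30 mm thick (x), 40 mm high, with a grip rib mid-top, 60 mm long (y), 20 mm thick (x), rising from 40 to 76 mm. Origin: centre of underside, z up. Two upright holes 14.5 mm wide right through at y -70 and +70 mm for the pegs; either way round fits. About 200 g.
- sanding_block: Cork sanding block, 70 (x) x 40 (y) x 30 mm high, on the table beside the rack's front strip, about 145 mm to the -y side of the middle between the pegs. Origin: centre of underside, z up. To be left where it lies.
Not all that is in view belongs to the job. Leave any blue or yellow look-alike of the fence alone. What is shaped like the short_rail but orange or pink is not meant.

How it is judged:
On the way, in this order (a step that is already met when the one before it is completed fails the run):
1. both odd rails, the short one and the bitten one, are in the tub (x of short_rail_mid in the frame of tub between -0.1 and 0.1 m and y of short_rail_mid in the frame of tub between -0.09 and 0.09 m and z of short_rail_mid in the frame of tub between -0.005 and 0.055 m and x of bitten_rail_mid in the frame of tub between -0.1 and 0.1 m and y of bitten_rail_mid in the frame of tub between -0.09 and 0.09 m and z of bitten_rail_mid in the frame of tub between -0.005 and 0.055 m), for 0.2 s.
2. the fence sits fully home on the two pegs (x of fence in the frame of rack_seat between -0.006 and 0.006 m and y of fence in the frame of rack_seat between -0.006 and 0.006 m and z of fence in the frame of rack_seat between -0.004 and 0.004 m and angle between the y axis of fence and the y axis of rack_seat, either way round below 0.08 rad and angle between fence's own z axis and vertical below 0.06 rad), for 0.2 s.
At the end, for the whole second after the job is handed in: Short and bitten rail lie in the tub (mid-points inside, below its rim); fence on the pegs, within 4 mm of fully down, 6 mm and 0.08 rad of its place; good rails within 20 mm, sanding block within 30 mm of where they lay; tub upright; all at rest (all of step 1 and all of step 2 and distance of each of good_rail_1, good_rail_2, good_rail_3 from where it was at the start of the episode below 0.02 m and distance of sanding_block from where it was at the start of the episode below 0.03 m and linear speed of each of fence, short_rail, bitten_rail below 0.02 m/s and angle between tub's own z axis and vertical below 0.15 rad); the robot touches nothing.
It fails at once if a good rail is moved more than 30 mm (distance of any of good_rail_1, good_rail_2, good_rail_3 from where it was at the start of the episode above 0.03 m).
It fails at once if the sanding block is moved more than 40 mm (distance of sanding_block from where it was at the start of the episode above 0.04 m).
It also fails if it takes over 72 s, if anything falls off the work surface, if the arm or the gripper's body presses on something with over 40 N, if the wrist force passes 120 N, or if a joint passes its speed limit or range.

## Robot

A 7-joint arm with a two-finger parallel gripper is mounted at the origin on the work surface. World frame = base frame: x ahead of the robot, y to its left, z up, the work surface at z = 0. Lengths are in m, angles in rad, forces in N, time in s.
With the tool pointing down it reaches from about 0.35 to 0.9 m from the base axis. Payload 19.9 kg.
Tool frame: the origin (TCP) lies between the finger pads, 19 mm behind the fingertips; this is the grasp point; z points along the fingers, y is the line along which they close (so a half turn about z gives the same grasp; the last joint's range is limited). The gripper opens to 94 mm and grips with 3 to 60 N. Pads are 16 mm wide; open, the fingers measure 119 mm over their backs; the gripper's body (75 mm by 177 mm) begins 78 mm behind the grasp point.
Start: joints at [-1.381, 0.417, -0.01, 1.614, 0.005, 1.111, -0.053], TCP at [0.144, 0.608, 0.224] pointing down, gripper open.
Joint ranges: [-2.81, 2.81], [-0.39, 2.02], [-1.27, 1.25], [0.06, 2.57], [-1.19, 4.33], [0.19, 2], [-2.82, 2.82]. Speed limits (rad/s): [1.89, 1.89, 2.39, 2.39, 3.01, 3.01, 3.01].

## Interface

Orientations are given as [roll, pitch, yaw] about the fixed x, y, z axes, in that order (R = Rz(yaw) Ry(pitch) Rx(roll)).
In Python, from plant import observe, camera, camera_model, finish_job gives the robot as it stands. The module is installed in compiled form; this text tells all that it offers.
- The arm moves only by the shell command python3 -m handwheel 'ROWS' [OPENING]. ROWS is JSON, a list of rows, each an object of numbers: "dx", "dy", "dz": the shift along the tool's x, y, z in m; "ax", "ay", "az": the turn, a rotation vector about the tool's x, y, z in rad. A call has 1 to 8 rows; each row is the pose to reach, as a shift and turn from the pose commanded when the call began, along the tool's axes at that moment; what a row does not reach only later rows make up. A row lasts 1/12 s, in which the tool goes at most 41.7 mm and 7.16 degrees, less where a joint would pass 70% of its speed; a pose out of reach is approached as far as the arm can. A call with a gripper value outside its range is refused whole. OPENING is the finger opening in m, from 0 to 0.094, set as the call begins (- or left out, the last holds). The fingers move at their own pace and stop on an object; the grip force is fixed at half the most. Time passes only in rows, so rows that repeat a pose let the fingers close. It gives the time, the measured TCP pose, the force, the opening and the grip force at its end, in the units of the state.
- observe(): the state, without advancing time (a new reading comes with each control period).
- camera(name): name is "scene" or "top" or "wrist"; returns (picture, depth): 400x640x3 uint8, red, green, blue; 400x640 float32, m along the optical axis (not along the pixel's ray), 0 where there is no reading.
- camera_model(name): a dict with "camera_matrix" (3x3 intrinsics, pixels), "k1" (the pictures are not rectified: a ray, as slopes to the right and down, at radius r is drawn at 1 + k1 r^2 times it, then the intrinsics apply), "camera_from_world" (4x4, takes a point from world to camera coordinates); the wrist camera has in their place "hand_eye" (4x4, takes a point from camera to tool coordinates, whose origin is the TCP and whose axes are the flange's). Camera axes: x right, y down, z forward; pixel columns grow to the right and rows downward; lengths in m; the calibration is good to about 2 mm. A picture is of the moment at which its call begins: read the wrist's pose just before it. camera_model takes no time and is no camera call.
- finish_job(): hands the job in; it is judged then, once.
The state is a dict: "time_s": time; "joint_positions": joint angles; "joint_velocities": joint speeds; "joint_torque": joint torques, N m; "tool_pos": TCP position; "tcp_rot": TCP orientation; "contact_force": force on the tool from outside, world axes, zero at the start; "ft_torque": the same for the moment, N m; "grip_width": finger opening in m; "gripper_force": force on a finger pad.
Only numpy, scipy, OpenCV 4.12 (cv2) and the standard library are available. Lean on these libraries where they do the work, as an engineer would, in place of code of your own. Each camera call takes 0.05 s, during which the arm holds its last target. There are 200 camera calls.

## Working session

There is one attempt and no reset: what is moved stays moved. The work goes in short steps, Python scripts to look and compute and a shell command to move; the robot and the scene stay as the last step left them, time stands still between calls to the robot, and variables do not carry over. Pictures are saved under pics/ and viewed, at most 10 in all, crops included, and the job is handed in when it is done.

```bash
mkdir -p pics
cat > h.py <<'E'
import numpy as np, cv2
from plant import observe, camera, camera_model, finish_job
from scipy.spatial.transform import Rotation as R
def pts(name):
    s=observe(); im,d=camera(name); m=camera_model(name); K=np.array(m["camera_matrix"])
    v,u=np.mgrid[0:400,0:640]
    dist=np.array([m["k1"],0,0,0,0.])
    n=cv2.undistortPoints(np.stack([u,v],-1).reshape(-1,1,2).astype(np.float64),K,dist).reshape(400,640,2)
    P=np.dstack([n*d[...,None],d])
    if "camera_from_world" in m: T=np.linalg.inv(np.array(m["camera_from_world"]))
    else:
        W=np.eye(4); W[:3,:3]=R.from_euler('xyz',s["tcp_rot"]).as_matrix(); W[:3,3]=s["tool_pos"]; T=W@np.array(m["hand_eye"])
    Pw=P@T[:3,:3].T+T[:3,3]; Pw[d==0]=np.nan
    return im,d,Pw
def save(n,im,box=None,k=1):
    if box: x0,y0,x1,y1=box; im=im[y0:y1,x0:x1]
    cv2.imwrite("pics/"+n,cv2.cvtColor(cv2.resize(im,None,fx=k,fy=k,interpolation=cv2.INTER_CUBIC),cv2.COLOR_RGB2BGR))
E
python3 - <<'E'
from h import *
for n in ("scene","top"):
    im,d,P=pts(n); np.savez(n,im=im,d=d,P=P); save(n+".png",im)
s=observe(); print(s); print(camera_model("wrist")["hand_eye"])
E
```

```text
{'time_s': 0.1, 'joint_positions': array([-1.38048611,  0.41787651, -0.01035208,  1.61413553,  0.00470423,
        1.11068844, -0.05299573]), 'joint_velocities': array([-8.55835674e-05, -2.73214355e-04,  2.31084607e-04, -1.81860861e-03,
       -4.50411708e-04,  9.53376795e-04,  1.25580545e-03]), 'joint_torque': array([ 1.66312544e-03, -8.52575111e+01,  6.40121810e-01, -4.26699972e+01,
       -4.88836295e-02,  1.63550995e-02,  3.77755768e-06]), 'tool_pos': array([0.14349437, 0.60796775, 0.22370212]), 'tcp_rot': array([-3.14051122e+00,  6.90982741e-05,  2.90984157e+00]), 'contact_force': array([-0.35152293,  0.04977908, -0.07209891]), 'ft_torque': array([-0.04623629,  0.00769902,  0.03687157]), 'gripper_force': 0.0, 'grip_width': 0.0943418354621358}
[[ 1.88811252e-03 -9.68096890e-01 -2.50569044e-01  7.13909581e-02]
 [ 9.99998129e-01  1.72270853e-03  8.79439092e-04  9.59735391e-04]
 [-4.19724820e-04 -2.50570236e-01  9.68098332e-01 -1.60786182e-01]
 [ 0.00000000e+00  0.00000000e+00  0.00000000e+00  1.00000000e+00]]
```

View pics/top.png

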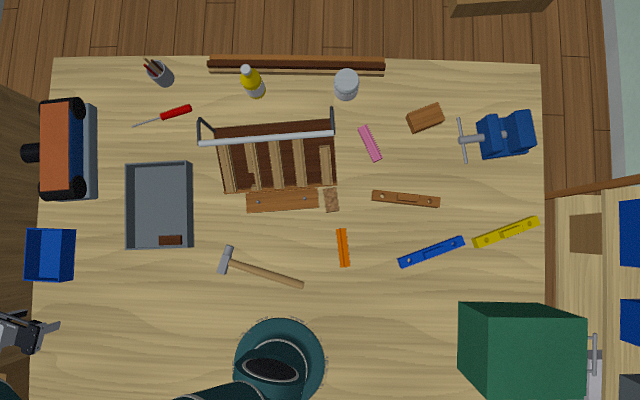

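View pics/scene.png

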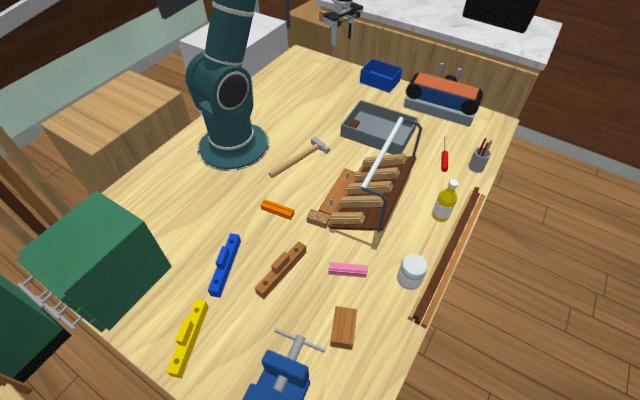

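The top view shows the tub at (158,205), with five rails on the rack at about (226,167), (254,163), (278,162), (301,160) and (325,165). The pegs are at (257,202) and (309,198), the cork block is at (331,200) and the brown fence at (405,198). The orange, pink, blue and yellow look-alikes lie apart. Next is an enlarged crop of the rack, with a rack frame fitted from depth.

Run:
```python
from h import *
z=np.load("top.npz"); im,d,P=z["im"],z["d"],z["P"]
save("crop.png",im,(190,95,350,220),5)
hsv=cv2.cvtColor(im,cv2.COLOR_RGB2HSV)
for n,(x,y) in dict(tubN=(128,165),pegL=(257,202),pegR=(309,198),cork=(331,200),fence=(405,198),strip=(283,201),deck=(240,170)).items(): print(n,P[y,x].round(4),hsv[y,x])
# tub rim: z 0.045..0.075 in region
reg=np.zeros(d.shape,bool); reg[150:260,110:200]=1
m=reg&(abs(P[...,2]-.06)<.008); print("tub",cv2.minAreaRect(P[m][:,:2].astype(np.float32)),m.sum())
reg[:]=0; reg[180:215,360:450]=1
m=reg&(abs(P[...,2]-.04)<.02)&(P[...,2]<.05); print("fence",cv2.minAreaRect(P[m][:,:2].astype(np.float32)),m.sum())
m=reg&(P[...,2]>.06); print("rib",cv2.minAreaRect(P[m][:,:2].astype(np.float32)),P[m].mean(0),m.sum())
reg[:]=0; reg[180:215,235:325]=1
m=reg&(abs(P[...,2]-.012)<.005); print("strip",cv2.minAreaRect(P[m][:,:2].astype(np.float32)),m.sum())
```

```text
tubN [0.5776 0.4735 0.0563] [90 26 58]
pegL [0.4781 0.0793 0.039 ] [107  38 122]
pegR [ 0.4963 -0.073   0.015 ] [ 16 169 119]
cork [ 0.4908 -0.1394  0.0297] [ 16 128 118]
fence [ 0.4985 -0.3508  0.0743] [ 16 171 127]
strip [0.4854 0.0057 0.0107] [ 15 170 132]
deck [0.5694 0.1299 0.0594] [ 10 157  65]
tub ((0.4613262116909027, 0.38070499897003174), (0.26056981086730957, 0.19531424343585968), 4.1010212898254395) 706
fence ((0.5018033385276794, -0.3613833487033844), (0.19949966669082642, 0.030756790190935135), 85.21858978271484) 536
rib ((0.5020396709442139, -0.35905152559280396), (0.05981988459825516, 0.02038930542767048), 85.49079132080078) [ 0.50152226 -0.35796208  0.07394969] 161
strip ((0.48887258768081665, 0.012247942388057709), (0.06558136641979218, 0.2258535921573639), 6.819514751434326) 1386
```

View pics/crop.png

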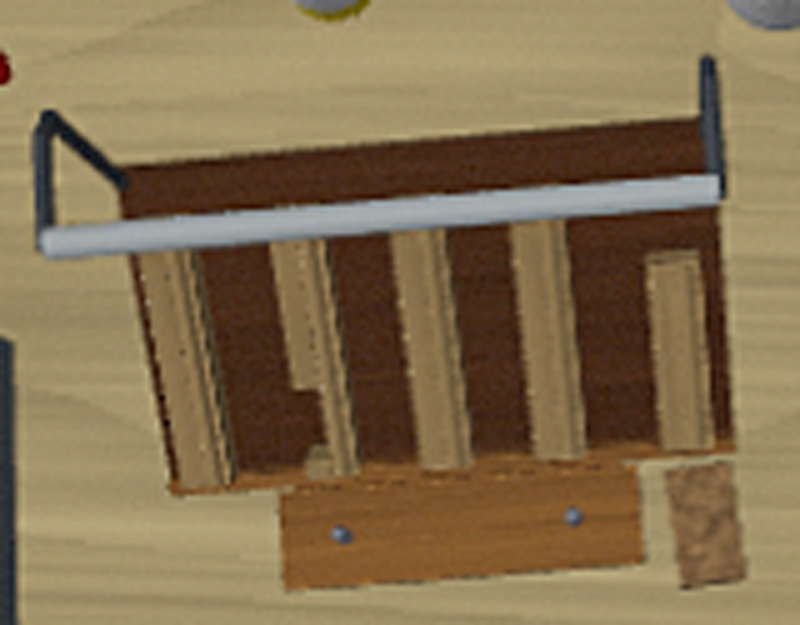

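The second rail from the left, at (254,163), has a notch in its left (+y) edge near the foot, so it is the bitten rail. The rightmost, at (325,165), ends well short of the others, so it is the short rail. The other three are full and equal. The pink and orange pieces are off the rack and are not meant. Next I measure the rack frame and these two rails.

```bash
cat >> h.py <<'E'
def goto(p,Rt,tag=""):
    """print the shift/turn in present tool axes to reach p,Rt"""
    s=observe(); R0=R.from_euler('xyz',s["tcp_rot"]); D=R0.inv().apply(np.array(p)-s["tool_pos"])
    a=(R0.inv()*R.from_matrix(Rt)).as_rotvec(); print(tag,"d",D.round(4),"a",a.round(4),"deg",np.degrees(np.linalg.norm(a)).round(1))
E
python3 - <<'E'
from h import *
z=np.load("top.npz"); im,d,P=z["im"],z["d"],z["P"]
hsv=cv2.cvtColor(im,cv2.COLOR_RGB2HSV); m=camera_model("top")
T=np.linalg.inv(np.array(m["camera_from_world"])); K=np.array(m["camera_matrix"])
def ray(u,v,zz):
    n=cv2.undistortPoints(np.array([[[u,v]]],float),K,np.array([m["k1"],0,0,0,0.]))[0,0]
    r=T[:3,:3]@[*n,1]; return T[:3,3]+r*(zz-T[2,3])/r[2]
reg=np.zeros(d.shape,bool); reg[192:208,248:318]=1
mm=reg&(hsv[...,0]>90)&(hsv[...,0]<130)
n,l,st,c=cv2.connectedComponentsWithStats(mm.astype(np.uint8))
pg=[]
for i in range(1,n):
    if st[i,4]>4: pg.append(ray(*c[i],.033)); print("peg",c[i],st[i,4],pg[-1].round(4))
pg=sorted(pg,key=lambda p:p[1]); e=pg[-1]-pg[0]; print("sep",np.linalg.norm(e[:2]),"yaw",np.degrees(np.arctan2(-e[0],e[1])))
seat=(pg[0]+pg[-1])/2
# deck plane: dark red-brown
reg[:]=0; reg[125:192,215:340]=1
md=reg&(hsv[...,2]<90)&(hsv[...,0]<14)&(P[...,2]>.035)&(P[...,2]<.12)
q=P[md]
for _ in range(5):
    c0=q.mean(0); nv=np.linalg.svd(q-c0,full_matrices=False)[2][2]; nv*=np.sign(nv[2]); q=q[abs((q-c0)@nv)<.004]
print("deck n",nv,"tilt",np.degrees(np.arccos(nv[2])),"yaw",np.degrees(np.arctan2(-nv[1],-nv[0])),len(q))
a=np.arctan2(-e[0],e[1]); X=np.array([np.cos(a),np.sin(a),0]);Y=np.array([-X[1],X[0],0])
S=X*np.cos(np.pi/6)+np.array([0,0,.5]); N=np.cross(S,Y)
org=seat+.128*X; org[2]=0; low=org-.085*X+[0,0,.03]
print("org",org,"deck height resid",((P[md]-low)@N).mean())
h=(P-low)@N; s=(P-low)@S; y=(P-low)@Y
mr=reg&(h>.016)&(h<.034)&(s>-.01)&(s<.18)&(hsv[...,2]>90)
n,l,st,_=cv2.connectedComponentsWithStats(mr.astype(np.uint8))
for i in range(1,n):
    if st[i,4]>40:
        k=l==i; r=cv2.minAreaRect(np.c_[s[k],y[k]].astype(np.float32)); print("rail",st[i,:],np.round(r[0],4),np.round(r[1],4),r[2],"s",s[k].min().round(4),s[k].max().round(4),"y",y[k].min().round(4),y[k].max().round(4), np.median(h[k]).round(4))
np.savez("rack",X=X,Y=Y,S=S,N=N,low=low,org=org,seat=seat)
E
```

```text
peg [304.4 197.8] 5 [ 0.4949 -0.0604  0.033 ]
peg [258.  201.5] 6 [0.4801 0.0775 0.033 ]
sep 0.13872386198860123 yaw 6.117984569451717
deck n [-0.49185726 -0.05044257  0.86921343] tilt 29.63263719525311 yaw 5.8555143785368795 2757
org [0.61476928 0.02220523 0.        ] deck height resid -0.0011263902535209843
rail [292 139  16  48 499] [ 0.0734 -0.0664] [0.146  0.0297] 0.006650167517364025 s 0.0004 0.1464 y -0.0813 -0.0515 0.0238
rail [268 141  17  48 496] [0.0737 0.0007] [0.0303 0.1467] 89.8051986694336 s 0.0004 0.1472 y -0.0144 0.016 0.0236
rail [244 143  18  48 434] [0.0735 0.0688] [0.1458 0.031 ] 0.15803438425064087 s 0.0006 0.1463 y 0.0533 0.0844 0.0238
rail [217 145  19  47 482] [0.0755 0.1449] [0.1447 0.0308] 0.3962053954601288 s 0.0031 0.1478 y 0.1292 0.1601 0.0236
rail [320 146  13  40 393] [ 0.0577 -0.1407] [0.0295 0.1161] 89.84181213378906 s -0.0003 0.1158 y -0.1554 -0.1258 0.0238
```

```bash
cat >> h.py <<'E'
try:
    r=np.load("rack.npz"); X,Y,S,N,low,org,seat=[r[k] for k in("X","Y","S","N","low","org","seat")]
    Rd=np.c_[-S,Y,-N]; Rv=np.c_[-X,Y,[0,0,-1]]
    dk=lambda s,y,h: low+s*S+y*Y+h*N
except Exception: pass
E
python3 - <<'E'
from h import *
print(dk(-.01,.0688,.13)); goto(dk(-.01,.0688,.13),Rd)
E
```

```text
[0.44968023 0.07370398 0.1375833 ]
 d [-0.4207 -0.4496  0.0866] a [-0.0897 -0.5187 -0.3304] deg 35.6
```

```bash
python3 -m handwheel '[{"dx":-0.025,"dy":-0.028,"dz":0.005,"ax":-0.005,"ay":-0.03,"az":-0.02},{"dx":-0.05,"dy":-0.056,"dz":0.01,"ax":-0.011,"ay":-0.065,"az":-0.041},{"dx":-0.08,"dy":-0.084,"dz":0.016,"ax":-0.017,"ay":-0.1,"az":-0.063},{"dx":-0.105,"dy":-0.112,"dz":0.022,"ax":-0.022,"ay":-0.13,"az":-0.083},{"dx":-0.13,"dy":-0.14,"dz":0.027,"ax":-0.028,"ay":-0.16,"az":-0.1},{"dx":-0.158,"dy":-0.168,"dz":0.032,"ax":-0.034,"ay":-0.195,"az":-0.124},{"dx":-0.184,"dy":-0.197,"dz":0.038,"ax":-0.04,"ay":-0.227,"az":-0.145},{"dx":-0.21,"dy":-0.225,"dz":0.043,"ax":-0.045,"ay":-0.26,"az":-0.165}]' 0.055
python3 -c "
from h import *
goto(dk(-.01,.0688,.13),Rd)"
```

```text
time_s: 0.77
tool_pos: [0.2967, 0.3391, 0.1808]
tcp_rot: [3.118, 0.264, 3.074]
contact_force: [1.5, 0.9, 0.2]
grip_width: 0.0555
gripper_force: 0.0
 d [-0.1534 -0.2563  0.0802] a [-0.0439 -0.2574 -0.1645] deg 17.7
```

```bash
python3 -m handwheel '[{"dx":-0.02,"dy":-0.033,"dz":0.01,"ax":-0.006,"ay":-0.032,"az":-0.02},{"dx":-0.04,"dy":-0.066,"dz":0.02,"ax":-0.012,"ay":-0.066,"az":-0.042},{"dx":-0.06,"dy":-0.1,"dz":0.03,"ax":-0.018,"ay":-0.1,"az":-0.063},{"dx":-0.08,"dy":-0.133,"dz":0.042,"ax":-0.023,"ay":-0.133,"az":-0.085},{"dx":-0.1,"dy":-0.167,"dz":0.052,"ax":-0.029,"ay":-0.167,"az":-0.107},{"dx":-0.12,"dy":-0.2,"dz":0.063,"ax":-0.034,"ay":-0.2,"az":-0.127},{"dx":-0.135,"dy":-0.225,"dz":0.071,"ax":-0.039,"ay":-0.23,"az":-0.145},{"dx":-0.15,"dy":-0.25,"dz":0.079,"ax":-0.044,"ay":-0.257,"az":-0.164}]'
python3 -m handwheel '[{},{}]'
python3 -c "
from h import *
goto(dk(-.01,.0688,.13),Rd)
goto(dk(.085,.0688,.13),Rd)"
```

```text
time_s: 1.43
tool_pos: [0.4386, 0.0905, 0.1428]
tcp_rot: [-3.14, 0.508, -3.048]
contact_force: [-0.6, 0.7, -0.1]
grip_width: 0.055
gripper_force: 0.0
 d [-0.0057 -0.0177  0.0091] a [-0.0075 -0.0159 -0.0113] deg 1.2
 d [-0.1007 -0.0167  0.0076] a [-0.0075 -0.0159 -0.0113] deg 1.2validation failed for argument at $[0]...
```

```bash
python3 -m handwheel '[{"dx":0},{"dx":0},{"dx":0}]'
python3 -c "
from h import *
goto(dk(-.01,.0688,.13),Rd)
goto(dk(.085,.0688,.10),Rd)"
```

```text
d [-0.0057 -0.0177  0.0091] a [-0.0075 -0.0159 -0.0113] deg 1.2
 d [-0.1012 -0.0164  0.0376] a [-0.0075 -0.0159 -0.0113] deg 1.2validation failed for argument at $[0]...
```

```bash
python3 -m handwheel '[{"dx":0,"dy":0,"dz":0,"ax":0,"ay":0,"az":0},{"dx":0,"dy":0,"dz":0,"ax":0,"ay":0,"az":0},{"dx":0,"dy":0,"dz":0,"ax":0,"ay":0,"az":0}]'
python3 -c "
from h import *
goto(dk(.085,.0688,.10),Rd)"
```

```text
time_s: 1.68
tool_pos: [0.4384, 0.0948, 0.1438]
tcp_rot: [3.141, 0.507, -3.046]
contact_force: [-0.5, -0.1, -0.6]
grip_width: 0.0551
gripper_force: 0.0
 d [-0.1005 -0.021   0.0383] a [-0.0049 -0.0163 -0.0097] deg 1.1
```

```bash
python3 -m handwheel '[{"dx":-0.02,"dy":-0.006,"dz":0,"ax":-0.005,"ay":-0.016,"az":-0.01},{"dx":-0.045,"dy":-0.014,"dz":0.01,"ax":-0.005,"ay":-0.016,"az":-0.01},{"dx":-0.075,"dy":-0.021,"dz":0.025,"ax":-0.005,"ay":-0.016,"az":-0.01},{"dx":-0.1,"dy":-0.021,"dz":0.038,"ax":-0.005,"ay":-0.016,"az":-0.01},{"dx":-0.1,"dy":-0.021,"dz":0.038,"ax":-0.005,"ay":-0.016,"az":-0.01},{"dx":-0.1,"dy":-0.021,"dz":0.038,"ax":-0.005,"ay":-0.016,"az":-0.01},{"dx":-0.1,"dy":-0.021,"dz":0.038,"ax":-0.005,"ay":-0.016,"az":-0.01}]'
python3 - <<'E'
from h import *
goto(dk(.085,.0688,.021),Rd)
im,d,P=pts("wrist"); save("w1.png",im)
h=(P-low)@N; s=(P-low)@S; y=(P-low)@Y
mr=(h>.015)&(h<.034)&(s>.0)&(s<.18)&(abs(y-.0688)<.03)
print(mr.sum(),np.percentile(y[mr],[1,50,99]),np.percentile(s[mr],[1,99]),np.median(h[mr]))
E
```

```text
time_s: 2.27
tool_pos: [0.545, 0.0846, 0.1586]
tcp_rot: [-3.141, 0.522, -3.033]
contact_force: [-1.0, -0.1, -0.1]
grip_width: 0.0547
gripper_force: 0.0
 d [-0.0015 -0.0007  0.0793] a [ 0.0006 -0.0015  0.0017] deg 0.1
5873 [0.05313723 0.06563148 0.08235676] [0.00295734 0.16026833] 0.023580964966569536
```

View pics/w1.png

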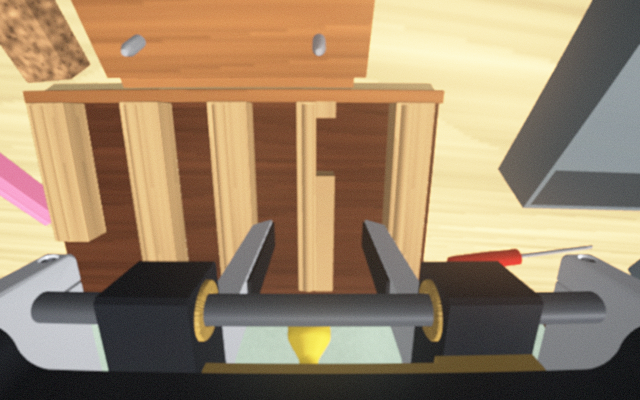

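The wrist view shows the bitten rail (notch at (325,145)) centred between the fingers, with its neighbours clear. I descend, grip and lift.

```bash
python3 -m handwheel '[{"dx":0,"dy":0,"dz":0.02,"ax":0,"ay":0,"az":0},{"dx":0,"dy":0,"dz":0.04,"ax":0,"ay":0,"az":0},{"dx":0,"dy":0,"dz":0.06,"ax":0,"ay":0,"az":0},{"dx":-0.001,"dy":-0.001,"dz":0.07,"ax":0,"ay":0,"az":0},{"dx":-0.001,"dy":-0.001,"dz":0.078,"ax":0,"ay":0,"az":0},{"dx":-0.001,"dy":-0.001,"dz":0.078,"ax":0,"ay":0,"az":0},{"dx":-0.001,"dy":-0.001,"dz":0.078,"ax":0,"ay":0,"az":0}]'
python3 -m handwheel '[{"dx":0,"dy":0,"dz":0,"ax":0,"ay":0,"az":0},{"dx":0,"dy":0,"dz":0,"ax":0,"ay":0,"az":0},{"dx":0,"dy":0,"dz":0,"ax":0,"ay":0,"az":0},{"dx":0,"dy":0,"dz":0,"ax":0,"ay":0,"az":0},{"dx":0,"dy":0,"dz":0,"ax":0,"ay":0,"az":0}]' 0.015
python3 -c "
from h import *
goto(dk(.085,.0688,.021),Rd)
goto(dk(.085,.0688,.091),Rd)"
```

```text
time_s: 2.9
tool_pos: [0.585, 0.0882, 0.092]
tcp_rot: [-3.141, 0.524, -3.032]
contact_force: [-0.1, 0.3, -1.4]
grip_width: 0.055
gripper_force: 0.0
time_s: 3.32
tool_pos: [0.5854, 0.0871, 0.0928]
tcp_rot: [-3.14, 0.524, -3.033]
contact_force: [-8.3, -0.6, 10.1]
grip_width: 0.0299
gripper_force: 30.0
 d [0.0007 0.0011 0.0021] a [-0.0005  0.0005  0.0015] deg 0.1
 d [ 0.0007  0.0011 -0.0679] a [-0.0005  0.0005  0.0015] deg 0.1
```

```bash
cat >> h.py <<'E'
t0=np.radians(4.1); TX=np.array([np.cos(t0),np.sin(t0),0]); TY=np.array([-TX[1],TX[0],0]); tub=np.array([.4613,.3807,0]); Rt_=np.c_[-TX,TY,[0,0,-1]]
tb=lambda x,y,z: tub+x*TX+y*TY+[0,0,z]
E
python3 -m handwheel '[{"dx":0,"dy":0,"dz":-0.01,"ax":0,"ay":0,"az":0},{"dx":0,"dy":0,"dz":-0.025,"ax":0,"ay":0,"az":0},{"dx":0,"dy":0,"dz":-0.045,"ax":0,"ay":0,"az":0},{"dx":0,"dy":0,"dz":-0.065,"ax":0,"ay":0,"az":0},{"dx":0.01,"dy":0,"dz":-0.085,"ax":0,"ay":0,"az":0},{"dx":0.03,"dy":0,"dz":-0.1,"ax":0,"ay":0,"az":0},{"dx":0.05,"dy":0,"dz":-0.115,"ax":0,"ay":0,"az":0},{"dx":0.06,"dy":0,"dz":-0.12,"ax":0,"ay":0,"az":0}]'
python3 -m handwheel '[{"dx":0,"dy":0,"dz":0,"ax":0,"ay":0,"az":0},{"dx":0,"dy":0,"dz":0,"ax":0,"ay":0,"az":0}]'
python3 -c "
from h import *
goto(tb(.025,.04,.16),Rt_)"
```

```text
time_s: 3.98
tool_pos: [0.4719, 0.0744, 0.1662]
tcp_rot: [-3.139, 0.523, -3.033]
contact_force: [1.0, -0.1, -0.2]
grip_width: 0.0294
gripper_force: 30.0
time_s: 4.15
tool_pos: [0.4745, 0.0745, 0.1666]
tcp_rot: [-3.14, 0.525, -3.034]
contact_force: [-0.5, -0.4, -1.0]
grip_width: 0.0295
gripper_force: 30.0
 d [-0.0367  0.345   0.0283] a [0.0078 0.5245 0.0347] deg 30.1
```

```bash
python3 -m handwheel '[{"dx":-0.002,"dy":0.02,"dz":0.001,"ax":0,"ay":0.02,"az":0.001},{"dx":-0.005,"dy":0.05,"dz":0.004,"ax":0.001,"ay":0.075,"az":0.005},{"dx":-0.009,"dy":0.085,"dz":0.007,"ax":0.002,"ay":0.13,"az":0.009},{"dx":-0.013,"dy":0.12,"dz":0.01,"ax":0.003,"ay":0.185,"az":0.012},{"dx":-0.017,"dy":0.155,"dz":0.013,"ax":0.004,"ay":0.24,"az":0.016},{"dx":-0.02,"dy":0.19,"dz":0.016,"ax":0.005,"ay":0.295,"az":0.02},{"dx":-0.024,"dy":0.225,"dz":0.019,"ax":0.006,"ay":0.35,"az":0.023},{"dx":-0.027,"dy":0.25,"dz":0.02,"ax":0.006,"ay":0.38,"az":0.025}]'
python3 -m handwheel '[{"dx":0,"dy":0,"dz":0,"ax":0,"ay":0,"az":0},{"dx":0,"dy":0,"dz":0,"ax":0,"ay":0,"az":0},{"dx":0,"dy":0,"dz":0,"ax":0,"ay":0,"az":0}]'
python3 -c "
from h import *
goto(tb(.025,.04,.14),Rt_)"
```

```text
time_s: 4.82
tool_pos: [0.4813, 0.3304, 0.1614]
tcp_rot: [3.139, 0.139, -3.06]
contact_force: [-0.0, -1.0, -1.0]
grip_width: 0.0294
gripper_force: 30.0
time_s: 5.07
tool_pos: [0.4809, 0.3267, 0.1614]
tcp_rot: [3.14, 0.143, -3.06]
contact_force: [0.2, -0.9, -0.8]
grip_width: 0.0296
gripper_force: 30.0
 d [-0.0071  0.0951  0.0228] a [0.0022 0.1429 0.0101] deg 8.2
```

```bash
python3 -m handwheel '[{"dx":-0.001,"dy":0.02,"dz":0,"ax":0,"ay":0.04,"az":0.003},{"dx":-0.003,"dy":0.05,"dz":0.008,"ax":0.001,"ay":0.08,"az":0.006},{"dx":-0.006,"dy":0.08,"dz":0.016,"ax":0.002,"ay":0.13,"az":0.009},{"dx":-0.007,"dy":0.095,"dz":0.023,"ax":0.002,"ay":0.143,"az":0.01},{"dx":-0.007,"dy":0.095,"dz":0.023,"ax":0.002,"ay":0.143,"az":0.01},{"dx":-0.007,"dy":0.095,"dz":0.023,"ax":0.002,"ay":0.143,"az":0.01},{"dx":-0.007,"dy":0.095,"dz":0.023,"ax":0.002,"ay":0.143,"az":0.01}]'
python3 -c "
from h import *
goto(tb(.025,.04,.034),Rt_)"
```

```text
time_s: 5.65
tool_pos: [0.4837, 0.4211, 0.1407]
tcp_rot: [-3.142, 0.001, -3.071]
contact_force: [0.2, -0.8, -1.3]
grip_width: 0.0295
gripper_force: 30.0
 d [0.0004 0.0013 0.1067] a [-0.0001  0.0014 -0.001 ] deg 0.1
```

```bash
python3 -m handwheel '[{"dx":0,"dy":0.001,"dz":0.02,"ax":0,"ay":0,"az":0},{"dx":0,"dy":0.001,"dz":0.045,"ax":0,"ay":0,"az":0},{"dx":0,"dy":0.001,"dz":0.07,"ax":0,"ay":0,"az":0},{"dx":0,"dy":0.001,"dz":0.09,"ax":0,"ay":0,"az":0},{"dx":0,"dy":0.001,"dz":0.102,"ax":0,"ay":0,"az":0},{"dx":0,"dy":0.001,"dz":0.109,"ax":0,"ay":0,"az":0},{"dx":0,"dy":0.001,"dz":0.109,"ax":0,"ay":0,"az":0}]'
python3 -m handwheel '[{"dx":0,"dy":0,"dz":0,"ax":0,"ay":0,"az":0},{"dx":0,"dy":0,"dz":0,"ax":0,"ay":0,"az":0},{"dx":0,"dy":0,"dz":0,"ax":0,"ay":0,"az":0}]' 0.045
python3 -m handwheel '[{"dx":0,"dy":0,"dz":-0.03,"ax":0,"ay":0,"az":0},{"dx":0,"dy":0,"dz":-0.06,"ax":0,"ay":0,"az":0},{"dx":0,"dy":0,"dz":-0.1,"ax":0,"ay":0,"az":0},{"dx":0,"dy":0,"dz":-0.13,"ax":0,"ay":0,"az":0},{"dx":0,"dy":0,"dz":-0.13,"ax":0,"ay":0,"az":0}]' 0.055
python3 -c "
from h import *
print(dk(0,-.1407,.13));goto(dk(0,-.1407,.14),Rd)"
```

```text
time_s: 6.23
tool_pos: [0.4834, 0.4226, 0.0312]
tcp_rot: [3.141, 0.0, -3.071]
contact_force: [0.2, 0.6, -1.0]
grip_width: 0.0299
gripper_force: 30.0
time_s: 6.48
tool_pos: [0.4838, 0.4239, 0.0328]
tcp_rot: [3.14, 0.002, -3.07]
contact_force: [-0.0, -0.3, 0.8]
grip_width: 0.044
gripper_force: 0.0
time_s: 6.9
tool_pos: [0.4846, 0.4257, 0.1686]
tcp_rot: [3.136, 0.007, -3.07]
contact_force: [-1.8, 0.9, 0.6]
grip_width: 0.0551
gripper_force: 0.0
[ 0.48061887 -0.13367985  0.1425833 ]
 d [ 0.0491 -0.5579  0.0137] a [-0.0036 -0.5162 -0.0359] deg 29.6
```

```bash
python3 -m handwheel '[{"dx":0.003,"dy":-0.035,"dz":0,"ax":0,"ay":-0.03,"az":-0.002},{"dx":0.006,"dy":-0.07,"dz":0.001,"ax":0,"ay":-0.065,"az":-0.004},{"dx":0.009,"dy":-0.105,"dz":0.002,"ax":0,"ay":-0.1,"az":-0.007},{"dx":0.012,"dy":-0.14,"dz":0.003,"ax":-0.001,"ay":-0.13,"az":-0.009},{"dx":0.015,"dy":-0.175,"dz":0.004,"ax":-0.001,"ay":-0.16,"az":-0.011},{"dx":0.018,"dy":-0.21,"dz":0.005,"ax":-0.001,"ay":-0.195,"az":-0.013},{"dx":0.021,"dy":-0.245,"dz":0.006,"ax":-0.002,"ay":-0.225,"az":-0.016},{"dx":0.024,"dy":-0.28,"dz":0.007,"ax":-0.002,"ay":-0.26,"az":-0.018}]' 0.055
python3 -m handwheel '[{"dx":0.0,"dy":-0.035,"dz":0,"ax":0,"ay":-0.03,"az":-0.002},{"dx":0.0,"dy":-0.07,"dz":0.001,"ax":0,"ay":-0.065,"az":-0.004},{"dx":0.0,"dy":-0.105,"dz":0.002,"ax":0,"ay":-0.1,"az":-0.007},{"dx":0.0,"dy":-0.14,"dz":0.003,"ax":-0.001,"ay":-0.13,"az":-0.009},{"dx":0,"dy":-0.175,"dz":0.004,"ax":-0.001,"ay":-0.16,"az":-0.011},{"dx":0,"dy":-0.21,"dz":0.005,"ax":-0.001,"ay":-0.195,"az":-0.013},{"dx":0,"dy":-0.24,"dz":0.006,"ax":-0.002,"ay":-0.225,"az":-0.016},{"dx":0,"dy":-0.26,"dz":0.007,"ax":-0.002,"ay":-0.26,"az":-0.018}]'
python3 -m handwheel '[{"dx":0,"dy":0,"dz":0,"ax":0,"ay":0,"az":0},{"dx":0,"dy":0,"dz":0,"ax":0,"ay":0,"az":0}]'
python3 -c "
from h import *
goto(dk(.0577,-.1407,.10),Rd)"
```

```text
time_s: 7.57
tool_pos: [0.4792, 0.1409, 0.1549]
tcp_rot: [-3.141, 0.263, -3.052]
contact_force: [1.1, -0.0, -0.3]
grip_width: 0.0548
gripper_force: 0.0
time_s: 8.23
tool_pos: [0.5047, -0.1197, 0.1483]
tcp_rot: [-3.133, 0.523, -3.033]
contact_force: [0.6, 0.1, -0.7]
grip_width: 0.0551
gripper_force: 0.0
time_s: 8.4
tool_pos: [0.504, -0.1177, 0.1475]
tcp_rot: [-3.137, 0.52, -3.035]
contact_force: [0.6, 0.0, 0.0]
grip_width: 0.0549
gripper_force: 0.0
 d [-0.0337 -0.0133  0.0217] a [-0.0051 -0.0034 -0.0005] deg 0.3
```

```bash
python3 -m handwheel '[{"dx":-0.01,"dy":-0.006,"dz":0,"ax":-0.005,"ay":-0.003,"az":0},{"dx":-0.025,"dy":-0.011,"dz":0.01,"ax":-0.005,"ay":-0.003,"az":0},{"dx":-0.034,"dy":-0.013,"dz":0.022,"ax":-0.005,"ay":-0.003,"az":0},{"dx":-0.034,"dy":-0.013,"dz":0.022,"ax":-0.005,"ay":-0.003,"az":0},{"dx":-0.034,"dy":-0.013,"dz":0.022,"ax":-0.005,"ay":-0.003,"az":0}]'
python3 - <<'E'
from h import *
goto(dk(.0577,-.1407,.021),Rd)
im,d,P=pts("wrist")
h=(P-low)@N; s=(P-low)@S; y=(P-low)@Y
mr=(h>.015)&(h<.034)&(s>.0)&(s<.18)&(abs(y+.1407)<.03)
print(mr.sum(),np.percentile(y[mr],[1,50,99]),np.percentile(s[mr],[1,99]),np.median(h[mr]))
im,d,P=pts("top"); save("t2.png",im,(110,150,210,260),5)
E
```

```text
time_s: 8.82
tool_pos: [0.5464, -0.1228, 0.1456]
tcp_rot: [-3.141, 0.523, -3.028]
contact_force: [0.3, 0.3, -0.1]
grip_width: 0.0555
gripper_force: 0.0
 d [ 0.0015 -0.004   0.0783] a [ 0.0027 -0.0003  0.0055] deg 0.4
5029 [-0.15569786 -0.1413924  -0.12656815] [0.00214499 0.1143664 ] 0.02377372357821088
```

View pics/t2.png

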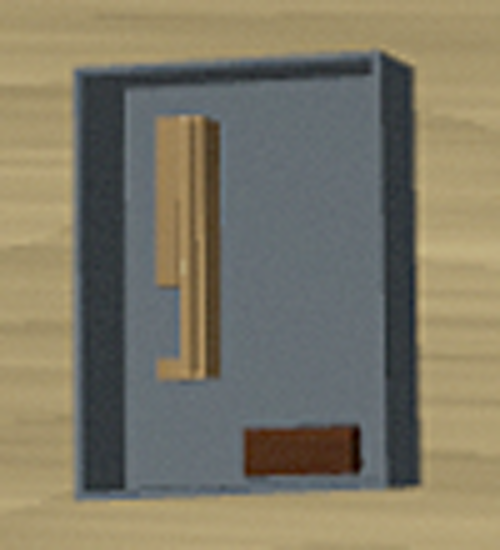

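The bitten rail lies flat in the tub (crop (185,245)), clear of the scrap at (300,450), so there is room on the right for the short one.

```bash
python3 -m handwheel '[{"dx":0,"dy":-0.002,"dz":0.015,"ax":0.002,"ay":0,"az":0.005},{"dx":0,"dy":-0.004,"dz":0.035,"ax":0.002,"ay":0,"az":0.005},{"dx":0,"dy":-0.004,"dz":0.055,"ax":0.002,"ay":0,"az":0.005},{"dx":0.001,"dy":-0.004,"dz":0.07,"ax":0.002,"ay":0,"az":0.005},{"dx":0.001,"dy":-0.004,"dz":0.078,"ax":0.002,"ay":0,"az":0.005},{"dx":0.001,"dy":-0.004,"dz":0.078,"ax":0.002,"ay":0,"az":0.005},{"dx":0.001,"dy":-0.004,"dz":0.078,"ax":0.002,"ay":0,"az":0.005}]'
python3 -m handwheel '[{"dx":0,"dy":0,"dz":0,"ax":0,"ay":0,"az":0},{"dx":0,"dy":0,"dz":0,"ax":0,"ay":0,"az":0},{"dx":0,"dy":0,"dz":0,"ax":0,"ay":0,"az":0},{"dx":0,"dy":0,"dz":0,"ax":0,"ay":0,"az":0},{"dx":0,"dy":0,"dz":0,"ax":0,"ay":0,"az":0}]' 0.015
python3 -c "
from h import *
goto(dk(.0577,-.1407,.021),Rd)"
python3 -m handwheel '[{"dx":0,"dy":0,"dz":-0.01,"ax":0,"ay":0,"az":0},{"dx":0,"dy":0,"dz":-0.025,"ax":0,"ay":0,"az":0},{"dx":0,"dy":0,"dz":-0.045,"ax":0,"ay":0,"az":0},{"dx":0,"dy":0,"dz":-0.065,"ax":0,"ay":0,"az":0},{"dx":0.01,"dy":0,"dz":-0.085,"ax":0,"ay":0,"az":0},{"dx":0.02,"dy":0,"dz":-0.1,"ax":0,"ay":0,"az":0},{"dx":0.03,"dy":0,"dz":-0.115,"ax":0,"ay":0,"az":0},{"dx":0.03,"dy":0,"dz":-0.13,"ax":0,"ay":0,"az":0}]'
python3 -m handwheel '[{"dx":0,"dy":0,"dz":0,"ax":0,"ay":0,"az":0},{"dx":0,"dy":0,"dz":0,"ax":0,"ay":0,"az":0}]'
python3 -c "
from h import *
goto(tb(.02,-.04,.15),Rt_)"
```

```text
time_s: 9.5
tool_pos: [0.5839, -0.1243, 0.0767]
tcp_rot: [3.14, 0.523, -3.038]
contact_force: [-0.5, 0.4, 0.4]
grip_width: 0.0552
gripper_force: 0.0
time_s: 9.92
tool_pos: [0.5843, -0.1251, 0.0777]
tcp_rot: [3.142, 0.524, -3.038]
contact_force: [-7.5, -0.9, 11.5]
grip_width: 0.0298
gripper_force: 30.0
 d [-0.0001  0.0025  0.0009] a [-0.0015  0.0003 -0.0026] deg 0.2
time_s: 10.58
tool_pos: [0.4963, -0.1343, 0.1673]
tcp_rot: [3.14, 0.519, -3.039]
contact_force: [-0.4, -0.4, 0.6]
grip_width: 0.0297
gripper_force: 30.0
time_s: 10.75
tool_pos: [0.4979, -0.1349, 0.1678]
tcp_rot: [-3.14, 0.52, -3.038]
contact_force: [-0.0, 0.2, -0.3]
grip_width: 0.0299
gripper_force: 30.0
 d [-0.0222  0.4761  0.0325] a [0.0069 0.5196 0.0313] deg 29.8
```

```bash
python3 -m handwheel '[{"dx":-0.001,"dy":0.02,"dz":0,"ax":0,"ay":0.01,"az":0.001},{"dx":-0.002,"dy":0.05,"dz":0.002,"ax":0.001,"ay":0.04,"az":0.003},{"dx":-0.004,"dy":0.085,"dz":0.004,"ax":0.001,"ay":0.08,"az":0.005},{"dx":-0.006,"dy":0.12,"dz":0.007,"ax":0.002,"ay":0.12,"az":0.007},{"dx":-0.007,"dy":0.155,"dz":0.01,"ax":0.002,"ay":0.16,"az":0.009},{"dx":-0.009,"dy":0.19,"dz":0.012,"ax":0.003,"ay":0.2,"az":0.012},{"dx":-0.01,"dy":0.225,"dz":0.014,"ax":0.003,"ay":0.24,"az":0.014},{"dx":-0.012,"dy":0.255,"dz":0.016,"ax":0.004,"ay":0.275,"az":0.017}]'
python3 -m handwheel '[{"dx":0,"dy":0.03,"dz":0,"ax":0,"ay":0.035,"az":0.001},{"dx":0,"dy":0.06,"dz":0.0,"ax":0.001,"ay":0.07,"az":0.003},{"dx":0,"dy":0.09,"dz":0,"ax":0.001,"ay":0.11,"az":0.005},{"dx":0,"dy":0.12,"dz":0,"ax":0.002,"ay":0.15,"az":0.007},{"dx":0,"dy":0.15,"dz":0,"ax":0.002,"ay":0.19,"az":0.009},{"dx":0,"dy":0.18,"dz":0,"ax":0.003,"ay":0.22,"az":0.012},{"dx":0,"dy":0.2,"dz":0,"ax":0.003,"ay":0.24,"az":0.014},{"dx":0,"dy":0.2,"dz":0,"ax":0.003,"ay":0.24,"az":0.014}]'
python3 -m handwheel '[{"dx":0,"dy":0,"dz":0,"ax":0,"ay":0,"az":0},{"dx":0,"dy":0,"dz":0,"ax":0,"ay":0,"az":0}]'
python3 -c "
from h import *
goto(tb(.02,-.04,.13),Rt_)"
```

```text
time_s: 11.42
tool_pos: [0.4919, 0.0875, 0.1605]
tcp_rot: [3.14, 0.255, -3.055]
contact_force: [1.3, -1.3, 0.4]
grip_width: 0.0301
gripper_force: 30.0
time_s: 12.08
tool_pos: [0.4738, 0.2904, 0.161]
tcp_rot: [3.138, 0.017, -3.065]
contact_force: [0.3, 1.1, -0.7]
grip_width: 0.0298
gripper_force: 30.0
time_s: 12.25
tool_pos: [0.474, 0.2857, 0.1611]
tcp_rot: [3.139, 0.016, -3.068]
contact_force: [-0.1, 0.1, -0.5]
grip_width: 0.0298
gripper_force: 30.0
 d [-0.0137  0.0556  0.0314] a [0.0022 0.0164 0.0023] deg 1.0
```

```bash
python3 -m handwheel '[{"dx":-0.005,"dy":0.02,"dz":0,"ax":0.002,"ay":0.016,"az":0.002},{"dx":-0.01,"dy":0.045,"dz":0.01,"ax":0.002,"ay":0.016,"az":0.002},{"dx":-0.014,"dy":0.056,"dz":0.025,"ax":0.002,"ay":0.016,"az":0.002},{"dx":-0.014,"dy":0.056,"dz":0.031,"ax":0.002,"ay":0.016,"az":0.002},{"dx":-0.014,"dy":0.056,"dz":0.031,"ax":0.002,"ay":0.016,"az":0.002},{"dx":-0.014,"dy":0.056,"dz":0.031,"ax":0.002,"ay":0.016,"az":0.002}]'
python3 -c "
from h import *
goto(tb(.02,-.04,.033),Rt_)"
python3 -m handwheel '[{"dx":0,"dy":0,"dz":0.02,"ax":0,"ay":0,"az":0},{"dx":0,"dy":0,"dz":0.045,"ax":0,"ay":0,"az":0},{"dx":0,"dy":0,"dz":0.07,"ax":0,"ay":0,"az":0},{"dx":0,"dy":0,"dz":0.085,"ax":0,"ay":0,"az":0},{"dx":0,"dy":0,"dz":0.095,"ax":0,"ay":0,"az":0},{"dx":0,"dy":0,"dz":0.097,"ax":0,"ay":0,"az":0},{"dx":0,"dy":0,"dz":0.097,"ax":0,"ay":0,"az":0}]'
python3 -m handwheel '[{"dx":0,"dy":0,"dz":0,"ax":0,"ay":0,"az":0},{"dx":0,"dy":0,"dz":0,"ax":0,"ay":0,"az":0},{"dx":0,"dy":0,"dz":0,"ax":0,"ay":0,"az":0}]' 0.045
python3 -m handwheel '[{"dx":0,"dy":0,"dz":-0.03,"ax":0,"ay":0,"az":0},{"dx":0,"dy":0,"dz":-0.06,"ax":0,"ay":0,"az":0},{"dx":0,"dy":0,"dz":-0.1,"ax":0,"ay":0,"az":0},{"dx":0,"dy":0,"dz":-0.14,"ax":0,"ay":0,"az":0},{"dx":0,"dy":0,"dz":-0.14,"ax":0,"ay":0,"az":0}]'
python3 - <<'E'
from h import *
im,d,P=pts("top"); save("t3.png",im,(110,100,350,260),3)
# fence pose from top: rib + bar
reg=np.zeros(d.shape,bool); reg[180:215,360:450]=1
f=np.array([.502,-.3605,0]); b=np.radians(-4.6)
m=reg&(P[...,2]>.066); print("rib",cv2.minAreaRect(P[m][:,:2].astype(np.float32)))
FY=None
print(observe()["joint_positions"])
E
```

```text
time_s: 12.75
tool_pos: [0.4841, 0.3419, 0.1313]
tcp_rot: [3.14, -0.001, -3.071]
contact_force: [0.3, 0.8, -0.3]
grip_width: 0.0299
gripper_force: 30.0
 d [-0.0001  0.0002  0.0983] a [ 0.0011 -0.0006 -0.0005] deg 0.1
time_s: 13.33
tool_pos: [0.4838, 0.3434, 0.0349]
tcp_rot: [3.139, -0.001, -3.07]
contact_force: [-1.0, 0.4, 0.2]
grip_width: 0.0298
gripper_force: 30.0
time_s: 13.58
tool_pos: [0.484, 0.3438, 0.0355]
tcp_rot: [3.139, 0.0, -3.069]
contact_force: [-0.2, -0.7, 0.3]
grip_width: 0.044
gripper_force: 0.0
time_s: 14.0
tool_pos: [0.4853, 0.3455, 0.182]
tcp_rot: [3.135, 0.007, -3.069]
contact_force: [0.3, 0.5, 0.9]
grip_width: 0.045
gripper_force: 0.0
rib ((0.5019290447235107, -0.35906314849853516), (0.05953843519091606, 0.020054277032613754), 84.82955932617188)
[ 0.03208578  0.59116436 -0.96414159  1.7180559   0.53524079  1.11283146
  0.54759592]
```

View pics/t3.png

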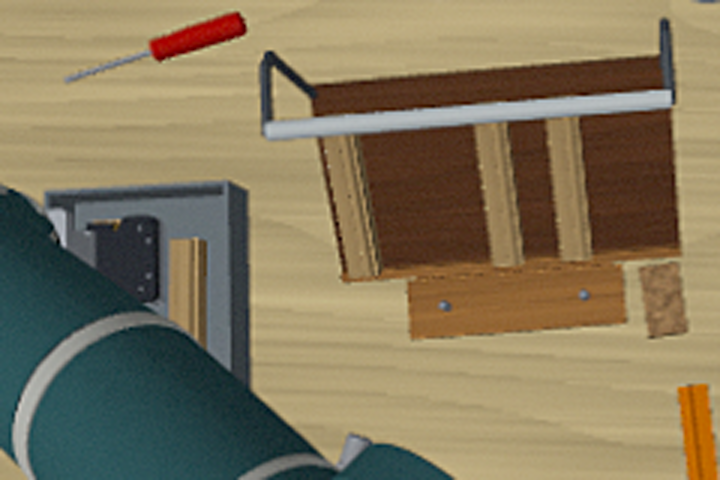

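Both odd rails are in the tub (the short one at crop (187,290)), and the three good rails, pegs and cork are undisturbed. Next I view the pegs with the wrist camera in transit, then the fence from the same tilt so calibration errors cancel.

```bash
python3 -c "
from h import *
goto(dk(.03,0,.13),Rd)"
```

```text
d [ 0.0178 -0.3351  0.0193] a [-0.0042 -0.5189 -0.035 ] deg 29.8
```

```bash
python3 -m handwheel '[{"dx":0.001,"dy":-0.03,"dz":0,"ax":0,"ay":-0.03,"az":-0.002},{"dx":0.003,"dy":-0.07,"dz":0.002,"ax":0,"ay":-0.095,"az":-0.006},{"dx":0.005,"dy":-0.11,"dz":0.004,"ax":-0.001,"ay":-0.16,"az":-0.011},{"dx":0.007,"dy":-0.15,"dz":0.007,"ax":-0.001,"ay":-0.23,"az":-0.015},{"dx":0.009,"dy":-0.19,"dz":0.009,"ax":-0.002,"ay":-0.3,"az":-0.02},{"dx":0.011,"dy":-0.23,"dz":0.012,"ax":-0.003,"ay":-0.37,"az":-0.025},{"dx":0.014,"dy":-0.27,"dz":0.015,"ax":-0.003,"ay":-0.44,"az":-0.03},{"dx":0.016,"dy":-0.3,"dz":0.017,"ax":-0.004,"ay":-0.5,"az":-0.034}]' 0.09
python3 -m handwheel '[{"dx":0,"dy":-0.02,"dz":0,"ax":0,"ay":0,"az":0},{"dx":0,"dy":-0.04,"dz":0,"ax":0,"ay":0,"az":0},{"dx":0,"dy":-0.04,"dz":0,"ax":0,"ay":0,"az":0},{"dx":0,"dy":-0.04,"dz":0,"ax":0,"ay":0,"az":0},{"dx":0,"dy":-0.04,"dz":0,"ax":0,"ay":0,"az":0}]'
cat >> h.py <<'E'
def wray(s,u,v,zz):
    m=camera_model("wrist"); n=cv2.undistortPoints(np.array([[[u,v]]],float),np.array(m["camera_matrix"]),np.array([m["k1"],0,0,0,0.]))[0,0]
    W=np.eye(4); W[:3,:3]=R.from_euler('xyz',s["tcp_rot"]).as_matrix(); W[:3,3]=s["tool_pos"]; T=W@np.array(m["hand_eye"])
    r=T[:3,:3]@[*n,1]; return T[:3,3]+r*(zz-T[2,3])/r[2]
E
python3 - <<'E'
from h import *
s0=observe(); goto(dk(.03,0,.13),Rd)
im,d,P=pts("wrist"); save("w2.png",im)
hsv=cv2.cvtColor(im,cv2.COLOR_RGB2HSV)
px=(P-seat)@X; py=(P-seat)@Y; z=P[...,2]
m=((hsv[...,1]<80)&(abs(px)<.03)&(abs(py)<.09)&(z>.005)&(z<.06)).astype(np.uint8)
n,l,st,c=cv2.connectedComponentsWithStats(m)
for i in range(1,n):
    if st[i,4]>30:
        k=l==i; print(st[i],c[i].round(1),z[k].min().round(4),z[k].max().round(4),"mean",P[k].mean(0).round(4),"local",px[k].min().round(4),px[k].max().round(4),py[k].min().round(4),py[k].max().round(4))
ms=(z>.006)&(z<.02)&(abs(px)<.05)&(abs(py)<.12); print("strip z",np.median(z[ms]))
E
```

```text
time_s: 14.72
tool_pos: [0.4881, 0.0397, 0.1564]
tcp_rot: [-3.137, 0.502, -3.035]
contact_force: [1.2, -0.0, 0.7]
grip_width: 0.0898
gripper_force: 0.0
time_s: 15.13
tool_pos: [0.4935, 0.0035, 0.1567]
tcp_rot: [-3.14, 0.499, -3.035]
contact_force: [0.9, 0.1, 0.4]
grip_width: 0.0899
gripper_force: 0.0
 d [ 0.0009  0.0057 -0.0015] a [-0.0018 -0.0249  0.0003] deg 1.4
[239 110  14  21 214] [245.3 119.9] 0.0111 0.0382 mean [ 0.4942 -0.0591  0.0276] local -0.0037 0.0191 -0.0795 -0.064
[397 111  15  21 216] [403.9 120.6] 0.0117 0.0387 mean [0.4799 0.0777 0.0277] local -0.0036 0.0199 0.0654 0.0825
strip z 0.012113744471880739
```

View pics/w2.png

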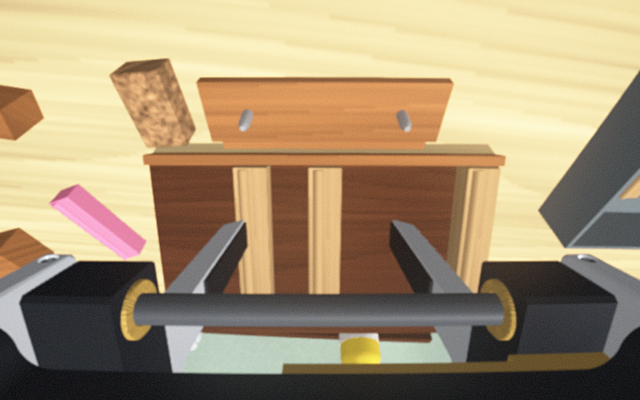

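The wrist view shows both pegs at (245,120) and (404,121), strip and cork clear. I refine the peg axes from the depth points, then work out the move to the fence viewpoint.

Run:
```python
from h import *
s0=observe(); im,d,P=pts("wrist"); hsv=cv2.cvtColor(im,cv2.COLOR_RGB2HSV)
px=(P-seat)@X; py=(P-seat)@Y; z=P[...,2]
for sg in(-1,1):
    b=(hsv[...,1]<80)&(abs(py-sg*.07)<.015)
    for a,c in((.014,.022),(.022,.03),(.03,.034),(.034,.045)):
        k=b&(z>a)&(z<c)&(px>-.012)&(px<.012); print(sg,a,k.sum(),"x med/p10",np.median(px[k]).round(4),"y min/max/mean",py[k].min().round(4),py[k].max().round(4),py[k].mean().round(4))
    for (u,v,zz,t) in ([(245,110,.012,"base"),(243,130,.037,"tip")] if sg<0 else [(401,111,.012,"base"),(408,131,.037,"tip")]):
        q=wray(s0,u,v,zz)-seat; print(t,(q@X).round(4),(q@Y).round(4))
f=np.array([.502,-.3602,0]); g=np.radians(-4.9); FX=np.array([np.cos(g),np.sin(g),0]);FY=np.array([-FX[1],FX[0],0])
FS=FX*np.cos(np.pi/6)+np.array([0,0,.5]); FN=np.cross(FS,FY)
goto(f+.004*FX+[0,0,.19],np.c_[-FS,FY,-FN],"fence view")
```

```text
-1 0.014 45 x med/p10 -0.0025 y min/max/mean -0.0725 -0.0642 -0.0675
-1 0.022 57 x med/p10 -0.0025 y min/max/mean -0.0725 -0.064 -0.0675
-1 0.03 50 x med/p10 -0.0012 y min/max/mean -0.0733 -0.0641 -0.0678
-1 0.034 55 x med/p10 0.0006 y min/max/mean -0.0718 -0.0657 -0.0688
base -0.0015 -0.0705
tip 0.0041 -0.0686
1 0.014 47 x med/p10 -0.0022 y min/max/mean 0.0656 0.0742 0.0688
1 0.022 57 x med/p10 -0.0019 y min/max/mean 0.0654 0.074 0.0686
1 0.03 47 x med/p10 -0.0011 y min/max/mean 0.0652 0.075 0.0694
1 0.034 55 x med/p10 0.001 y min/max/mean 0.0664 0.0731 0.0697
base -0.001 0.0706
tip 0.0045 0.0726
fence view d [ 0.0081 -0.3641 -0.0415] a [ 0.0931 -0.0245  0.1697] deg 11.2
```

```bash
python3 -m handwheel '[{"dx":0.001,"dy":-0.035,"dz":-0.005,"ax":0.01,"ay":-0.002,"az":0.018},{"dx":0.002,"dy":-0.07,"dz":-0.01,"ax":0.02,"ay":-0.005,"az":0.036},{"dx":0.003,"dy":-0.11,"dz":-0.014,"ax":0.03,"ay":-0.008,"az":0.053},{"dx":0.004,"dy":-0.15,"dz":-0.018,"ax":0.04,"ay":-0.01,"az":0.072},{"dx":0.005,"dy":-0.19,"dz":-0.022,"ax":0.05,"ay":-0.013,"az":0.09},{"dx":0.006,"dy":-0.23,"dz":-0.027,"ax":0.06,"ay":-0.016,"az":0.11},{"dx":0.006,"dy":-0.27,"dz":-0.032,"ax":0.07,"ay":-0.018,"az":0.128},{"dx":0.007,"dy":-0.31,"dz":-0.036,"ax":0.08,"ay":-0.021,"az":0.146}]' 0.09
python3 -m handwheel '[{"dx":0,"dy":-0.025,"dz":-0.003,"ax":0.005,"ay":-0.002,"az":0.012},{"dx":0.001,"dy":-0.05,"dz":-0.005,"ax":0.012,"ay":-0.003,"az":0.023},{"dx":0.001,"dy":-0.05,"dz":-0.005,"ax":0.012,"ay":-0.003,"az":0.023},{"dx":0.001,"dy":-0.05,"dz":-0.005,"ax":0.012,"ay":-0.003,"az":0.023},{"dx":0.001,"dy":-0.05,"dz":-0.005,"ax":0.012,"ay":-0.003,"az":0.023}]'
python3 - <<'E'
from h import *
s0=observe(); print(s0["joint_positions"].round(2))
im,d,P=pts("wrist"); save("w3.png",im); np.savez("w3",P=P,im=im)
f=np.array([.502,-.3602,0]); z=P[...,2]; near=np.linalg.norm(P[...,:2]-f[:2],axis=-1)<.14
hsv=cv2.cvtColor(im,cv2.COLOR_RGB2HSV)
for a,b,t in((.071,.082,"rib"),(.036,.044,"bar")):
    k=near&(z>a)&(z<b); n,l,st,c=cv2.connectedComponentsWithStats(k.astype(np.uint8)); 
    print(t,[cv2.minAreaRect(P[l==i][:,:2].astype(np.float32)) for i in range(1,n) if st[i,4]>200],np.median(z[k]))
E
```

```text
time_s: 15.9
tool_pos: [0.5027, -0.2922, 0.1843]
tcp_rot: [-3.141, 0.52, 3.082]
contact_force: [0.9, 0.2, 0.6]
grip_width: 0.0901
gripper_force: 0.0
time_s: 16.32
tool_pos: [0.4969, -0.339, 0.1879]
tcp_rot: [3.141, 0.523, 3.057]
contact_force: [0.3, -0.0, -0.7]
grip_width: 0.0901
gripper_force: 0.0
[ 1.65  0.49 -1.16  2.03  0.41  0.46  1.8 ]
rib [((0.503025233745575, -0.3616895377635956), (0.05909448117017746, 0.020629210397601128), 84.91262817382812)] 0.07598631715653634
bar [((0.5034931898117065, -0.36183106899261475), (0.20064228773117065, 0.03204139322042465), 85.05252075195312)] 0.040016397503005674
```

View pics/w3.png

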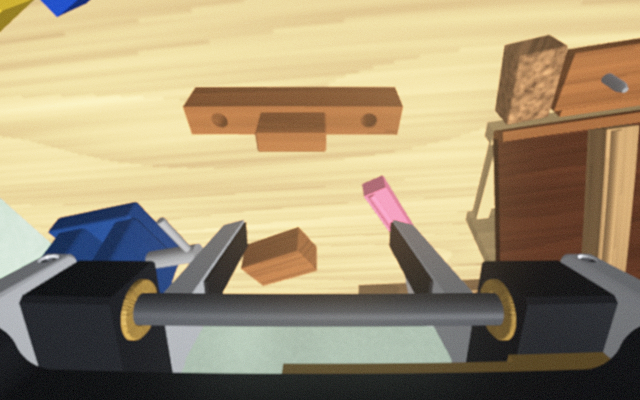

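The brown fence is at (293,115), with holes at (219,121) and (369,121), and the way to it is clear. The wrist depth gives its centre at (0.5033,-0.3618) and yaw -5.0°.

```bash
cat >> h.py <<'E'
fc=np.array([.5033,-.3618,0]); g=np.radians(-5.0); FX=np.array([np.cos(g),np.sin(g),0]);FY=np.array([-FX[1],FX[0],0]); Rf=np.c_[-FX,FY,[0,0,-1]]
E
python3 -c "
from h import *
goto(fc+[0,0,.16],Rf)"
```

```text
d [ 0.0067 -0.0223  0.0284] a [0.0014 0.5227 0.0032] deg 30.0
```

```bash
python3 -m handwheel '[{"dx":0,"dy":-0.005,"dz":0,"ax":0,"ay":0.08,"az":0},{"dx":0,"dy":-0.01,"dz":0.005,"ax":0,"ay":0.17,"az":0.001},{"dx":0.002,"dy":-0.015,"dz":0.01,"ax":0.001,"ay":0.26,"az":0.002},{"dx":0.004,"dy":-0.018,"dz":0.016,"ax":0.001,"ay":0.35,"az":0.002},{"dx":0.006,"dy":-0.022,"dz":0.022,"ax":0.001,"ay":0.44,"az":0.003},{"dx":0.007,"dy":-0.022,"dz":0.028,"ax":0.001,"ay":0.523,"az":0.003},{"dx":0.007,"dy":-0.022,"dz":0.028,"ax":0.001,"ay":0.523,"az":0.003},{"dx":0.007,"dy":-0.022,"dz":0.028,"ax":0.001,"ay":0.523,"az":0.003}]' 0.09
python3 -m handwheel '[{"dx":0,"dy":0,"dz":0,"ax":0,"ay":0,"az":0},{"dx":0,"dy":0,"dz":0,"ax":0,"ay":0,"az":0}]'
python3 -c "
from h import *
print(observe()['joint_positions'].round(2)); goto(fc+[0,0,.063],Rf)"
```

```text
time_s: 17.03
tool_pos: [0.5038, -0.3611, 0.1601]
tcp_rot: [3.141, 0.001, 3.056]
contact_force: [0.0, 0.1, -0.3]
grip_width: 0.0902
gripper_force: 0.0
time_s: 17.2
tool_pos: [0.5018, -0.3631, 0.1607]
tcp_rot: [-3.141, 0.001, 3.052]
contact_force: [-0.7, 0.5, -0.3]
grip_width: 0.0901
gripper_force: 0.0
[ 1.21  0.63 -0.89  1.67  0.54  1.11  1.64]
 d [-0.0013  0.0015  0.0977] a [-0.0003  0.0012 -0.0022] deg 0.1
```

```bash
python3 -m handwheel '[{"dx":-0.001,"dy":0.001,"dz":0.02,"ax":0,"ay":0,"az":-0.002},{"dx":-0.001,"dy":0.001,"dz":0.045,"ax":0,"ay":0.001,"az":-0.002},{"dx":-0.001,"dy":0.001,"dz":0.07,"ax":0,"ay":0.001,"az":-0.002},{"dx":-0.001,"dy":0.001,"dz":0.085,"ax":0,"ay":0.001,"az":-0.002},{"dx":-0.001,"dy":0.001,"dz":0.096,"ax":0,"ay":0.001,"az":-0.002},{"dx":-0.001,"dy":0.001,"dz":0.096,"ax":0,"ay":0.001,"az":-0.002},{"dx":-0.001,"dy":0.001,"dz":0.096,"ax":0,"ay":0.001,"az":-0.002}]' 0.09
python3 -c "
from h import *
goto(fc+[0,0,.063],Rf)"
python3 -m handwheel '[{"dx":0,"dy":0,"dz":0,"ax":0,"ay":0,"az":0},{"dx":0,"dy":0,"dz":0,"ax":0,"ay":0,"az":0},{"dx":0,"dy":0,"dz":0,"ax":0,"ay":0,"az":0},{"dx":0,"dy":0,"dz":0,"ax":0,"ay":0,"az":0},{"dx":0,"dy":0,"dz":0,"ax":0,"ay":0,"az":0},{"dx":0,"dy":0,"dz":0,"ax":0,"ay":0,"az":0}]' 0.04
python3 -c "
from h import *
goto(fc+[0,0,.063],Rf)"
```

```text
time_s: 17.78
tool_pos: [0.5034, -0.3625, 0.065]
tcp_rot: [3.141, -0.0, 3.054]
contact_force: [0.8, 0.5, 0.4]
grip_width: 0.0898
gripper_force: 0.0
 d [0.0002 0.0007 0.002 ] a [ 0.0003 -0.0003 -0.0005] deg 0.0
time_s: 18.28
tool_pos: [0.5034, -0.3625, 0.0647]
tcp_rot: [-3.142, -0.001, 3.054]
contact_force: [-1.6, 0.6, 4.6]
grip_width: 0.0599
gripper_force: 30.0
 d [0.0002 0.0006 0.0017] a [-0.0001 -0.0006 -0.0003] deg 0.0
```

```bash
cat >> h.py <<'E'
seatw=seat+.0018*X+.0005*Y; seatw[2]=0
E
python3 -m handwheel '[{"dx":0,"dy":0,"dz":-0.01,"ax":0,"ay":0,"az":0},{"dx":0,"dy":0,"dz":-0.03,"ax":0,"ay":0,"az":0},{"dx":0,"dy":0,"dz":-0.055,"ax":0,"ay":0,"az":0},{"dx":0,"dy":0,"dz":-0.075,"ax":0,"ay":0,"az":0},{"dx":0,"dy":0,"dz":-0.085,"ax":0,"ay":0,"az":0},{"dx":0,"dy":0,"dz":-0.085,"ax":0,"ay":0,"az":0},{"dx":0,"dy":0,"dz":-0.085,"ax":0,"ay":0,"az":0}]'
python3 -c "
from h import *
goto(seatw+[0,0,.15],Rv)"
```

```text
time_s: 18.87
tool_pos: [0.5031, -0.3625, 0.1491]
tcp_rot: [-3.142, -0.001, 3.054]
contact_force: [0.5, -0.5, -2.2]
grip_width: 0.0601
gripper_force: 30.0
 d [ 0.0464  0.3691 -0.0009] a [ 0.     -0.001  -0.1946] deg 11.1
```

```bash
python3 -m handwheel '[{"dx":0.003,"dy":0.02,"dz":0,"ax":0,"ay":0,"az":-0.01},{"dx":0.007,"dy":0.05,"dz":0,"ax":0,"ay":0,"az":-0.027},{"dx":0.011,"dy":0.085,"dz":0,"ax":0,"ay":0,"az":-0.045},{"dx":0.015,"dy":0.12,"dz":0,"ax":0,"ay":0,"az":-0.063},{"dx":0.02,"dy":0.155,"dz":0,"ax":0,"ay":0,"az":-0.082},{"dx":0.024,"dy":0.19,"dz":0,"ax":0,"ay":0,"az":-0.1},{"dx":0.028,"dy":0.22,"dz":0,"ax":0,"ay":0,"az":-0.116},{"dx":0.032,"dy":0.25,"dz":0,"ax":0,"ay":0,"az":-0.132}]'
python3 -m handwheel '[{"dx":0.001,"dy":0.03,"dz":0,"ax":0,"ay":0,"az":-0.015},{"dx":0.002,"dy":0.055,"dz":0,"ax":0,"ay":0,"az":-0.03},{"dx":0.003,"dy":0.08,"dz":0,"ax":0,"ay":0,"az":-0.045},{"dx":0.004,"dy":0.1,"dz":0,"ax":0,"ay":0,"az":-0.062},{"dx":0.004,"dy":0.11,"dz":0,"ax":0,"ay":0,"az":-0.062},{"dx":0.004,"dy":0.11,"dz":0,"ax":0,"ay":0,"az":-0.062},{"dx":0.004,"dy":0.11,"dz":0,"ax":0,"ay":0,"az":-0.062},{"dx":0.004,"dy":0.11,"dz":0,"ax":0,"ay":0,"az":-0.062}]'
python3 -c "
from h import *
print(observe()['joint_positions'].round(2));goto(seatw+[0,0,.11],Rv)"
```

```text
time_s: 19.53
tool_pos: [0.4923, -0.1089, 0.1483]
tcp_rot: [3.14, -0.002, -3.096]
contact_force: [0.3, 0.5, -2.1]
grip_width: 0.06
gripper_force: 30.0
time_s: 20.2
tool_pos: [0.4844, -0.002, 0.149]
tcp_rot: [3.141, -0.002, -3.037]
contact_force: [-0.6, -0.1, -1.3]
grip_width: 0.0599
gripper_force: 30.0
[ 0.81  0.46 -1.05  2.    0.49  0.96  1.18]
 d [-0.006   0.0107  0.039 ] a [ 0.0005 -0.0015 -0.002 ] deg 0.1
```

```bash
python3 -m handwheel '[{"dx":-0.003,"dy":0.006,"dz":0.01,"ax":0,"ay":-0.001,"az":-0.002},{"dx":-0.006,"dy":0.0105,"dz":0.02,"ax":0,"ay":-0.001,"az":-0.002},{"dx":-0.006,"dy":0.0105,"dz":0.03,"ax":0,"ay":-0.001,"az":-0.002},{"dx":-0.006,"dy":0.0105,"dz":0.037,"ax":0,"ay":-0.001,"az":-0.002},{"dx":-0.006,"dy":0.0105,"dz":0.037,"ax":0,"ay":-0.001,"az":-0.002},{"dx":-0.006,"dy":0.0105,"dz":0.037,"ax":0,"ay":-0.001,"az":-0.002}]'
python3 - <<'E'
from h import *
goto(seatw+[0,0,.11],Rv)
s0=observe();im,d,P=pts("top"); np.savez("t4",im=im,P=P)
off=s0["tool_pos"][2]-.0647
q=(P-seatw); px=q@X;py=q@Y;z=P[...,2]-off
im2,d2,P2=pts("wrist"); save("w4.png",im2)
for nm,(px,py,z) in dict(top=(px,py,z),wrist=((P2-seatw)@X,(P2-seatw)@Y,P2[...,2]-off)).items():
    k=(abs(z-.04)<.005)&(abs(px)<.03)&(abs(py)<.115); print(nm,k.sum(), cv2.minAreaRect(np.c_[px[k],py[k]].astype(np.float32)) if k.sum() else 0)
    for sg in(-1,1):
        kk=k&(py*sg>.06); print(kk.sum(), np.median(z[kk]).round(4), np.percentile(px[kk],[2,98]).round(4), (py[kk]*sg).max().round(4)) if kk.sum() else 0
E
```

```text
time_s: 20.7
tool_pos: [0.4891, 0.0098, 0.1123]
tcp_rot: [3.141, -0.001, -3.034]
contact_force: [0.3, 1.2, -1.6]
grip_width: 0.0598
gripper_force: 30.0
 d [-0.0001 -0.0006  0.0023] a [ 0.0007 -0.0006  0.0011] deg 0.1
top 67 ((-0.0002967389300465584, -0.08954475820064545), (0.017303528264164925, 0.028922822326421738), 85.7556381225586)
67 0.0387 [-0.015   0.0131] 0.0986
wrist 8587 ((0.0002463674172759056, 0.0014166906476020813), (0.03081206977367401, 0.20079432427883148), 0.13354498147964478)
2374 0.0406 [-0.0143  0.0151] 0.099
2588 0.0408 [-0.0149  0.0146] 0.1018
```

View pics/w4.png

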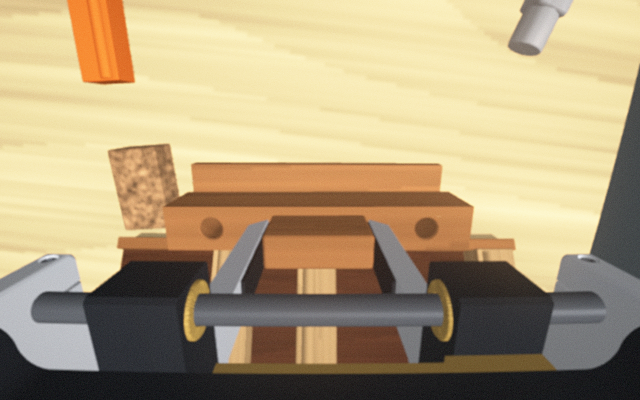

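The fence is level over the seat, with its holes at (212,229) and (427,228), about 1 mm too far to +y. I correct that and lower slowly, checking force.

```bash
python3 -m handwheel '[{"dx":0,"dy":-0.0013,"dz":0,"ax":0,"ay":0,"az":0},{"dx":0,"dy":-0.0013,"dz":0.004,"ax":0,"ay":0,"az":0},{"dx":0,"dy":-0.0013,"dz":0.008,"ax":0,"ay":0,"az":0},{"dx":0,"dy":-0.0013,"dz":0.012,"ax":0,"ay":0,"az":0},{"dx":0,"dy":-0.0013,"dz":0.016,"ax":0,"ay":0,"az":0},{"dx":0,"dy":-0.0013,"dz":0.019,"ax":0,"ay":0,"az":0},{"dx":0,"dy":-0.0013,"dz":0.019,"ax":0,"ay":0,"az":0}]'
python3 -c "
from h import *
goto(seatw+[0,0,.0767],Rv)"
```

```text
time_s: 21.38
tool_pos: [0.4891, 0.0091, 0.0928]
tcp_rot: [3.141, -0.001, -3.033]
contact_force: [-1.2, -0.7, -1.8]
grip_width: 0.0599
gripper_force: 30.0
 d [-0.0002  0.0001  0.0161] a [ 0.0008 -0.0007  0.0019] deg 0.1
```

```bash
python3 -m handwheel '[{"dx":0,"dy":0,"dz":0.004,"ax":0,"ay":0,"az":0},{"dx":0,"dy":0,"dz":0.008,"ax":0,"ay":0,"az":0},{"dx":0,"dy":0,"dz":0.011,"ax":0,"ay":0,"az":0},{"dx":0,"dy":0,"dz":0.014,"ax":0,"ay":0,"az":0},{"dx":0,"dy":0,"dz":0.016,"ax":0,"ay":0,"az":0},{"dx":0,"dy":0,"dz":0.017,"ax":0,"ay":0,"az":0},{"dx":0,"dy":0,"dz":0.017,"ax":0,"ay":0,"az":0}]'
```

```text
time_s: 21.97
tool_pos: [0.4896, 0.0091, 0.0767]
tcp_rot: [3.141, 0.0, -3.033]
contact_force: [-1.1, -0.3, 3.0]
grip_width: 0.0598
gripper_force: 30.0
```

Contact came at the expected height. I release slowly, rise and check.

```bash
python3 -m handwheel '[{"dx":0,"dy":0,"dz":0.001,"ax":0,"ay":0,"az":0},{"dx":0,"dy":0,"dz":0.002,"ax":0,"ay":0,"az":0},{"dx":0,"dy":0,"dz":0.002,"ax":0,"ay":0,"az":0}]'
python3 -m handwheel '[{"dx":0,"dy":0,"dz":0,"ax":0,"ay":0,"az":0},{"dx":0,"dy":0,"dz":0,"ax":0,"ay":0,"az":0},{"dx":0,"dy":0,"dz":0,"ax":0,"ay":0,"az":0},{"dx":0,"dy":0,"dz":0,"ax":0,"ay":0,"az":0}]' 0.08
python3 -m handwheel '[{"dx":0,"dy":0,"dz":-0.015,"ax":0,"ay":0,"az":0},{"dx":0,"dy":0,"dz":-0.04,"ax":0,"ay":0,"az":0},{"dx":0,"dy":0,"dz":-0.07,"ax":0,"ay":0,"az":0},{"dx":0,"dy":0,"dz":-0.09,"ax":0,"ay":0,"az":0},{"dx":0,"dy":0,"dz":-0.09,"ax":0,"ay":0,"az":0},{"dx":0,"dy":0,"dz":-0.09,"ax":0,"ay":0,"az":0},{"dx":0,"dy":0,"dz":-0.09,"ax":0,"ay":0,"az":0}]'
python3 - <<'E'
from h import *
im2,P2=None,None
im2,d2,P2=pts("wrist"); px=(P2-seatw)@X;py=(P2-seatw)@Y;z=P2[...,2]
for z0 in(.052,.088):
    k=(abs(z-z0)<.005)&(abs(px)<.025)&(abs(py)<.115); r=cv2.minAreaRect(np.c_[px[k],py[k]].astype(np.float32)); print(z0,k.sum(),np.median(z[k]).round(4),np.round(r[0],4),np.round(r[1],4),r[2])
    for sg in(-1,1):
        kk=k&(py*sg>.06); print(np.median(z[kk]).round(4) if kk.any() else '')
im,d,P=pts("scene"); save("s5.png",im,(270,80,450,250),4)
E
```

```text
time_s: 22.22
tool_pos: [0.4907, 0.0092, 0.076]
tcp_rot: [-3.141, 0.002, -3.033]
contact_force: [-7.1, -2.4, 30.7]
grip_width: 0.0597
gripper_force: 30.0
time_s: 22.55
tool_pos: [0.4894, 0.009, 0.0744]
tcp_rot: [3.141, 0.0, -3.033]
contact_force: [0.6, -0.1, 0.0]
grip_width: 0.0794
gripper_force: 0.0
time_s: 23.13
tool_pos: [0.4891, 0.0087, 0.1639]
tcp_rot: [3.141, -0.0, -3.033]
contact_force: [0.1, -0.2, -0.6]
grip_width: 0.08
gripper_force: 0.0
0.052 4929 0.0523 [0.0004 0.0006] [0.0306 0.2002] 0.21632371842861176
0.0522
0.0523
0.088 1814 0.0882 [0.0002 0.    ] [0.0598 0.0203] 89.921630859375
```

View pics/s5.png

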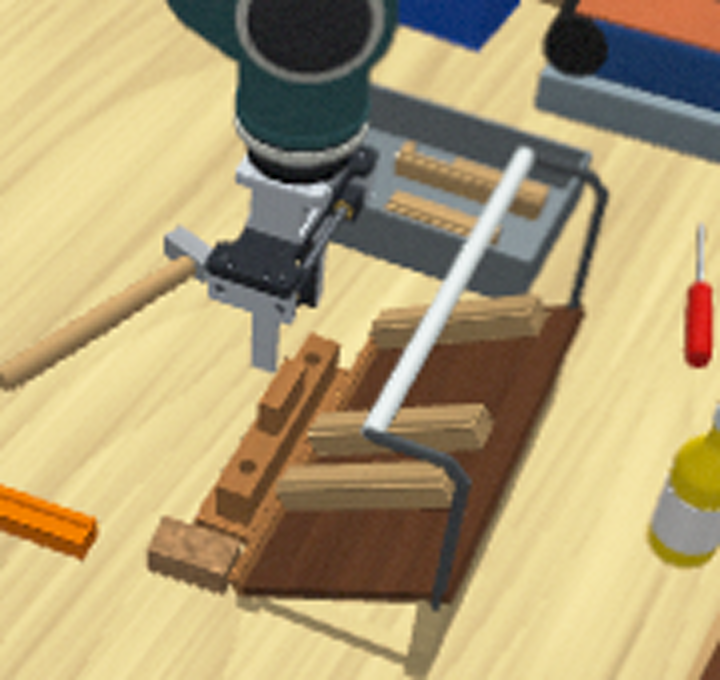

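The fence is fully home: its bar top is at 52 mm and level, centred within 1 mm (crop (275,430)). Both odd rails lie in the tub, and the good rails and cork are untouched. The gripper is clear of everything.

```bash
python3 -c "
from plant import finish_job
print(finish_job())"
```

```text
the job is handed in; nothing more can be done
None
```

The job is handed in, with no verdict returned: by my last measurements the short and bitten rails lie in the tub, the fence sits fully home on its pegs, and the good rails and cork block look undisturbed.

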